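# Hook the insect cage's roof shutter open with an S-hook

## Task

Take the S-hook off the blue lid, hook its open end down through the hole in the red strap of the cage's roof shutter, draw the shutter open with it, and loop its round end about the neck of the keeper post so that the shutter stays open; then let go. Feel your way and go gently, for the thin strap and the cage must not be forced, keep the gripper itself off the cage, and leave everything else where it is.

Things in the scene. Friction and masses are not known exactly. Their poses are not given: they have to be found in the camera images.
- cage: Aluminium-framed insect cage with mesh walls and yellow roof, fixed to the table, 340 (x) x 260 (y) x 200 high; origin at the centre of its underside, z up, its -x side faces the robot. All 'roof' heights here are above its top (200 above the origin). The shutter channels stand 11 above the roof at y = +-62; a roll of tape lies on the roof's far part.
- shutter (a joint): How far the grey roof shutter (120 x 114 x 4 plate, top 6 above the roof) is drawn open, in m: 0 shut (at the start), stop at 0.060; it slides along the cage's -x. A spring shuts it: 3 N when shut, 1 N more per 10 mm, plus 1 N friction. With the S-hook on the keeper post it stands 0.033 to 0.042 open.
- puller: Round bush of 16 diameter on the shutter, its pull point. Origin on its axis, 23.5 above the roof, at the mid-height of the red strap riveted on top; axes as the cage's; at x = 55, y = 0 in the cage frame when shut. It carries the strap.
- rivet (a point): The strap's swivel axis (= puller's origin). Red flat strap 3 thick, 20 wide, from 12 behind the rivet to 67 in front (towards -x); round hole 11 diameter on its centre line, 55 from the rivet, 22 free under it. It starts up to 0.42 rad to either side of -x, NOT measured: look, or feel for its edge. 2.2 N at the hole swivels it (to 0.75 rad); it follows the hook. Over 20 N bends it.
- keeper: Steel keeper post standing on the roof at x = -150, y = 0 in the cage frame; origin at its foot on the roof, z up. Foot 16 diameter up to 31; neck 8 diameter from 31 to 48; head 16 diameter from 48 to 53.
- keeper_neck (a point): Point on the keeper post's axis, 35 above the roof, where the hook's round wire lies.
- s_hook: Twisted S-hook of round 5 mm wire, about 150 g, lying on the blue lid, open end hanging past the lid's +x edge. Origin: middle of the underside of orange grip and wire; x along the straight wire to the open end, z up; wire axis at y = 0, z = 2.5. Grip: steel block 44 (x) x 14 (y) x 24 (z 0 to 24), to be taken across y from above. Hooked up, post axis and hole centre are 114 apart.
- hook_leg (a point): Point on the wire axis where the open end is upright: x = 62, z = -9.5 in the hook frame. The open end lies in the x-z plane: from x = 50 it bends down on a 12 radius to this point and on to 30 degrees past upright, back towards -x, at x = 60.4, z = -15.5; then 8 straight to the tip. In use the strap lies about this height.
- hook_tip (a point): Centre of the rounded (2.5 radius) tip of the S-hook's open end: x = 56.4, y = 0, z = -22.4 in the hook frame.
- hook_eye (a point): Centre of the S-hook's round end: x = -45, y = 11, z = 2.5 in the hook frame. The wire axis runs level in a half circle of 11 radius about it, from (-45, 0) round by (-56, 11) to its end at (-45, 22): the mouth opens towards +x, so the post goes in from there, past the end, and the spring's pull seats it.
- box: White box with a blue lid, fixed, 170 (x) x 140 (y) x 70 high; origin at the centre of its underside. The S-hook lies on its lid.
- tray: White cardboard tray of vials, fixed, 170 x 150 x 55, vials to 72; origin at the centre of its underside. Box and tray may change sides.
- tub_a: White lidded tub, 94 diameter, 104 high, origin at its foot; leave alone.
- tub_b: White lidded tub, 94 diameter, 104 high, origin at its foot; leave alone.
- red_pen: Red-capped marker, 135 long along x, 13 diameter, origin on its underside; leave alone.
- blue_pen: Blue-capped marker, 135 long along x, 13 diameter, origin on its underside; leave alone.
- tape: Roll of green tape, 60 diameter, 18 high, lying on the cage's roof, origin at the centre of its underside; leave alone.
- vial: Glass vial with yellow cap, 26 diameter, 53 high, standing on the blue lid, origin at its foot; leave alone.
- glue: White glue bottle with green cap, 48 diameter, 130 high, origin at its foot; leave alone.
Things that resemble listed ones, but are neither listed nor needed, are in the scene too. There is more than one size of the s_hook; the job needs the larger.

How it is judged:
On the way:
1. the S-hook's tip is down through the strap and its pull has drawn the shutter at least 20 mm open (value of joint shutter above 0.02 m and contact force between s_hook and puller above 1 N and z of hook_tip in the frame of puller below -0.003 m), for 0.1 s.
At the end, for the whole second after the job is handed in: The released S-hook is at rest with its round end about the keeper post's neck (curl centre within 14 mm of the post's axis) and its tip under the strap, bearing on post and strap with more than 1 N each, and holds the shutter 28 to 47 mm open (value of joint shutter between 0.028 and 0.047 m and contact force between s_hook and puller above 1 N and contact force between s_hook and keeper above 1 N and z of hook_tip in the frame of puller below -0.003 m and horizontal distance between hook_eye and keeper_neck below 0.014 m and linear speed of s_hook below 0.02 m/s); the robot touches nothing.
It fails at once if the S-hook presses on the strap and its bush, or on the keeper post, with more than 20 N, or on the whole cage with more than 30 N (contact force between s_hook and puller above 20 N or contact force between s_hook and keeper above 20 N or contact force between s_hook and cage above 30 N).
It fails at once if the gripper or arm touches the cage, shutter or strap with more than 3 N (contact force between any of the fingers, the arm and cage above 3 N).
It fails at once if a bystander is moved by more than 20 mm (distance of any of tub_a, tub_b, red_pen, blue_pen, tape, vial, glue from where it was at the start of the episode above 0.02 m).
It also fails if it takes over 61 s, if anything falls off the work surface, if the arm or the gripper's body presses on something with over 40 N, if the wrist force passes 120 N, or if a joint passes its speed limit or range.

## Robot

A 6-joint arm with a two-finger parallel gripper is mounted at the origin on the work surface. World frame = base frame: x ahead of the robot, y to its left, z up, the work surface at z = 0. Lengths are in m, angles in rad, forces in N, time in s.
With the tool pointing down it reaches from about 0.375 to 0.9 m from the base axis. Payload 3.1 kg.
Tool frame: the origin (TCP) lies between the finger pads; the fingertips stand manip.finger_overhang ahead of it and the grasp point (between the pads) lies 5 mm behind it (manip.finger_overhang is the distance from the TCP to the fingertips, in m); z points along the fingers, y is the line along which they close (so a half turn about z gives the same grasp; the last joint's range is limited). The gripper opens to 85 mm and grips with 20 to 120 N. Pads are 22 mm wide; open, the fingers measure 114 mm over their backs; the gripper's body (76 mm by 85 mm) begins 54 mm behind the grasp point. The pads swing forward as they close: fully open they stand 13 mm farther back than shut.
Start: joints at [-1.409, 0.527, 1.433, -0, 1.181, -0.178], TCP at [0.208, -0.589, 0.245] pointing down, gripper open.
Joint ranges: [-3.08, 3.08], [-0.75, 2.2], [0.22, 2.44], [-1.43, 4.57], [0, 2.65], [-2.85, 2.85]. Speed limits (rad/s): [2.79, 2.79, 3.14, 3.14, 3.14, 3.14].

## Interface

Orientations are given as a unit quaternion [x, y, z, w].
In Python, from station import manip gives the robot as it stands.
- The arm moves only by the tool drive_tool, never from a script. Its argument "plan" is a list of rows, each a list of 7 numbers: the shift along the tool's x, y, z in m, then the turn, a rotation vector about the tool's x, y, z in degrees, then the opening, from -1 (shut) to 1 (fully open). In form: [[x, y, z, wx, wy, wz, gripper], ...]. A call has 1 to 10 rows; each row shifts and turns the commanded pose from where the row before left it, along the tool's axes as they then stand; what a row does not reach is not made up. A row lasts 1/10 s, in which the tool goes at most 50 mm and 8.59 degrees, less where a joint would pass 70% of its speed; a pose out of reach is approached as far as the arm can. A call is refused whole if a number of a shift passes 0.05 or a number of a turn 8.59, either way. A call with a gripper value outside its range is refused whole. The fingers move at their own pace and stop on an object; "newtons" is the grip in N (left out, the last holds). Time passes only in rows, so rows that do not move let the fingers close. It gives the time, the measured TCP pose, the force, the opening and the grip force at its end, in the units of the state.
- manip.sense(): the state, without advancing time (a new reading comes with each control period).
- manip.snapshot(name): name is "side" or "top"; returns a dict with "image" (480x640x3 uint8, red, green, blue), "z_map" (480x640 float32, m along the optical axis (not along the pixel's ray), 0 where there is no reading), "fov_y" (degrees; the focal length in pixels is half the picture's height over the tangent of half this angle, whatever the lens; pixels are square), "cx", "cy" (the principal point, pixels), "k1" (the pictures are not rectified: a ray, as slopes to the right and down, at radius r is drawn at 1 + k1 r^2 times it, then the intrinsics apply), "extrinsics" (4x4, takes a point from camera to world coordinates). Camera axes: x right, y up, looking along -z (the intrinsics and any distortion apply to the point x, -y, -z); pixel columns grow to the right and rows downward; lengths in m; the calibration is good to about 2 mm. A picture is of the moment at which its call begins.
- manip.sign_off(): hands the job in; it is judged then, once.
The state is a dict: "t": time; "q": joint angles; "qd": joint speeds; "tau": joint torques, N m; "tcp_pos": TCP position; "tool_rot": TCP orientation; "force": force on the tool from outside, world axes, zero at the start; "ft_torque": the same for the moment, N m; "finger_gap": opening from 0.0 (shut) to 1.0 (fully open); "gripper_force": force on a finger pad.
Only numpy, scipy, OpenCV 4.12 (cv2) and the standard library are available. Lean on these libraries where they do the work, as an engineer would, in place of code of your own. Each camera call takes 0.05 s, during which the arm holds its last target. There are 200 camera calls.

## Working session

There is one attempt and no reset: what is moved stays moved. The work goes in short steps, Python scripts to look and compute and a tool call to move; the robot and the scene stay as the last step left them, time stands still between calls to the robot, and variables do not carry over. Pictures are saved under pics/ and viewed, at most 10 in all, crops included, and the job is handed in when it is done.

Besides the shell and the picture viewer there is one more tool, called after "Emit:" in YAML: its name, and indented under it one key for each argument. drive_tool: Moves the arm, as the interface text tells. Its arguments: {"type":"object","properties":{"plan":{"type":"array"},"newtons":{"type":"number"}},"required":["plan"]}

```bash
ls; mkdir -p pics; cat > h.py <<'E'
import numpy as np, cv2
from station import manip
def load(n): return dict(np.load(n+'.npz'))
def snap(cam,name):
    s=manip.snapshot(cam); np.savez(name+'.npz',**{k:np.asarray(v) for k,v in s.items()})
    cv2.imwrite('pics/'+name+'.png',s['image'][:,:,::-1]); return s
def rays(s,uv):
    uv=np.atleast_2d(np.asarray(uv,float)); f=240/np.tan(np.radians(float(s['fov_y']))/2)
    d=(uv-[float(s['cx']),float(s['cy'])])/f; p=d.copy()
    for _ in range(20): p=d/(1+float(s['k1'])*(p**2).sum(1,keepdims=True))
    return np.c_[p[:,0],-p[:,1],-np.ones(len(p))]
def onplane(s,uv,z):
    E=s['extrinsics']; r=rays(s,uv)@E[:3,:3].T; o=E[:3,3]
    return o+r*((z-o[2])/r[:,2])[:,None]
def bydepth(s,uv):
    uv=np.atleast_2d(uv); zz=np.array([s['z_map'][int(round(v)),int(round(u))] for u,v in uv])
    return (rays(s,uv)*zz[:,None])@s['extrinsics'][:3,:3].T+s['extrinsics'][:3,3]
def proj(s,P):
    E=s['extrinsics']; c=(np.atleast_2d(P)-E[:3,3])@E[:3,:3]; f=240/np.tan(np.radians(float(s['fov_y']))/2)
    p=np.c_[c[:,0],-c[:,1]]/(-c[:,2:]); p=p*(1+float(s['k1'])*(p**2).sum(1,keepdims=True))
    return p*f+[float(s['cx']),float(s['cy'])]
E
python3 - <<'E'
from h import *
for c in('top','side'):
    s=snap(c,c+'0'); print(c,s['fov_y'],s['k1'],np.round(s['extrinsics'],3).tolist())
print(manip.sense(),manip.finger_overhang)
E
```

```text
pics
top 46.32293647807969 -0.13783295415377705 [[0.027, 0.995, -0.094, 0.388], [-1.0, 0.028, 0.001, 0.035], [0.004, 0.094, 0.996, 1.422], [0.0, 0.0, 0.0, 1.0]]
side 53.27022107782945 -0.01850987038157673 [[-0.97, 0.175, -0.168, 0.364], [-0.242, -0.699, 0.673, 0.704], [0.001, 0.694, 0.72, 0.88], [0.0, 0.0, 0.0, 1.0]]
{'t': 0.1, 'q': array([-1.40952522e+00,  5.28404239e-01,  1.43380196e+00,  3.79921395e-06,
        1.18141120e+00, -1.78499352e-01]), 'qd': array([ 0.00035488, -0.00271442, -0.00299577,  0.00078031,  0.00085307,
       -0.00041518]), 'tau': array([-1.40701554e-04, -4.43303239e+01, -1.78587109e+01, -1.67731828e-04,
        3.91122478e-03, -3.66929356e-06]), 'tcp_pos': array([ 0.2082198 , -0.58862309,  0.24440355]), 'tool_rot': array([ 9.85603795e-01,  1.69068433e-01,  1.04771984e-05, -1.01231916e-03]), 'force': array([ 0.22706281, -0.78529538, -0.36183778]), 'ft_torque': array([ 0.04251046,  0.03576799, -0.02043324]), 'gripper_force': 0.0, 'finger_gap': 0.9936422792791975} 0.014
```

View pics/top0.png

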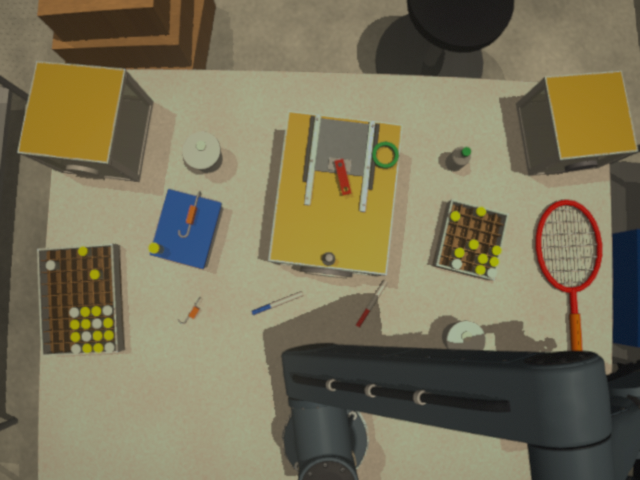

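View pics/side0.png

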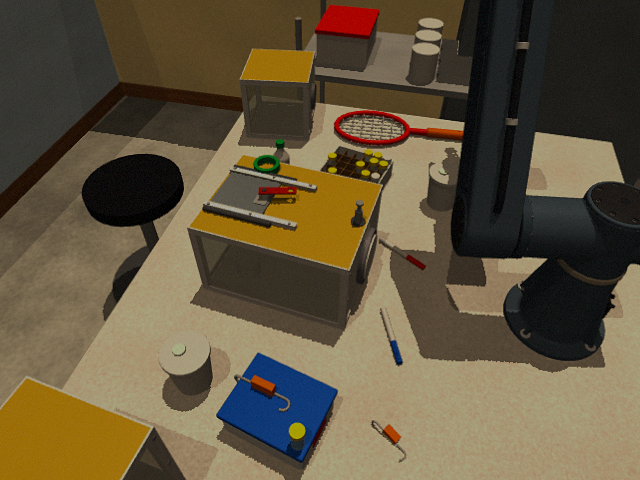

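Top view: the S-hook is on the blue lid with its grip at about (190,215), open end up at (198,194) and round end at (182,235). The strap runs from about (338,158) to (348,194), and the keeper post is at (328,258). The side view also shows the grip, at (263,384), the strap at (278,191) and the keeper at (359,212).

```bash
cat > m1.py <<'E'
from h import *
def comps(m,mina):
    n,l,st,c=cv2.connectedComponentsWithStats(m.astype(np.uint8)); return [(l==i,st[i],c[i]) for i in range(1,n) if st[i][4]>=mina]
def hsv(s): return cv2.cvtColor(s['image'],cv2.COLOR_RGB2HSV)
def rng(h,lo,hi): return cv2.inRange(h,np.array(lo),np.array(hi))>0
def rect(P): 
    (c,wh,a)=cv2.minAreaRect((P[:,:2]*1000).astype(np.float32)); return np.round(c,1),np.round(wh,1),round(a,2)
def pix(m): v,u=np.nonzero(m); return np.c_[u,v]
if __name__=='__main__':
    for n in('top0','side0'):
        s=load(n); h=hsv(s)
        for name,lo,hi,z,a in(('yellow',(20,150,90),(30,255,255),.2,2000),('blue',(105,120,50),(125,255,255),.07,800),('red',(0,170,60),(4,255,255),.225,60),('orange',(5,170,120),(14,255,255),.094,30)):
            for m,st,c in comps(rng(h,lo,hi),a):
                u=c if not name=='x' else c
                P=onplane(s,pix(m),z); print(n,name,st,np.round(c,1),rect(P),'medz',np.round(np.median(bydepth(s,pix(m)),0),3))
    s=load('top0');
    def crop(s,x,y,w,hh,k): return cv2.resize(s['image'][y:y+hh,x:x+w,::-1],None,fx=k,fy=k,interpolation=cv2.INTER_CUBIC)
    a=crop(s,160,180,64,80,5); b=crop(s,300,150,64,120,5); t=load('side0'); c=crop(t,225,360,80,60,5)
    can=np.zeros((600,800,3),np.uint8); can[:400,:320]=a; can[:600,320:640]=b; cv2.imwrite('pics/crop1.png',can)
    can=np.zeros((600,800,3),np.uint8); can[:300,:400]=c; can[:300,400:800]=crop(t,240,165,80,60,5); can[300:600,:400]=crop(t,330,190,80,60,5);cv2.imwrite('pics/crop2.png',can)
E
python3 m1.py
```

```text
top0 yellow [  20   63  103   98 7875] [ 71.1 111.2] (array([769.9, 614.1]), array([217.7, 218.2]), 84.06) medz [0.758 0.598 0.228]
top0 yellow [ 547   72   89   85 5863] [590.8 114. ] (array([ 799. , -598.1]), array([191. , 192.1]), 8.55) medz [ 0.798 -0.597  0.198]
top0 yellow [  272   113   124   159 10753] [329.8 212. ] (array([594.3,  -3.9]), array([249.7, 329.1]), 84.44) medz [0.538 0.016 0.198]
top0 blue [ 154  190   67   78 3243] [186.2 228.8] (array([515. , 356.8]), array([136.1, 164.2]), 77.08) medz [0.513 0.358 0.068]
top0 red [335 160  13  26 153] [341.4 172.3] (array([631.5, -13.8]), array([55.1, 16.9]), 15.14) medz [ 0.633 -0.015  0.223]
top0 red [ 536  200   66  113 1305] [568.5 252.1] (array([ 472.1, -513.1]), array([170.9, 221.2]), 61.73) medz [ 0.483 -0.623  0.019]
top0 orange [337 172  14  23 122] [344.3 185.4] (array([633.6, -25.3]), array([57.3, 23.3]), 13.58) medz [ 0.602 -0.022  0.223]
top0 orange [187 207   8  16  76] [190.8 214.6] (array([546.7, 339.5]), array([11.3, 38.4]), 78.68) medz [0.546 0.34  0.092]
top0 orange [189 307   9  11  52] [193.4 312.1] (arra
[... 926 characters left out ...]
-292.8]), array([156.2, 203.2]), 62.98) medz [ 0.484 -0.614  0.02 ]
side0 red [258 187  39   7 220] [276.3 190.1] (array([623.4, -16.4]), array([78.5, 19.2]), 14.03) medz [ 0.627 -0.016  0.225]
side0 red [406 255  19  14  90] [415.  261.4] (array([323. , 111.6]), array([10.9, 37.9]), 58.99) medz [ 0.311 -0.082  0.011]
side0 orange [427 128  36   8 173] [444.9 131.2] (array([ 282.4, -528. ]), array([100.2,  25.9]), 4.08) medz [ 0.274 -0.632  0.027]
side0 orange [251 375  24  16 166] [262.6 382.8] (array([547.7, 341.9]), array([12.8, 42.8]), 78.42) medz [0.547 0.342 0.095]
side0 orange [384 424  17  18 140] [392. 433.] (array([314.3, 374.8]), array([13.5, 27.9]), 52.9) medz [0.309 0.341 0.014]
```

View pics/crop1.png

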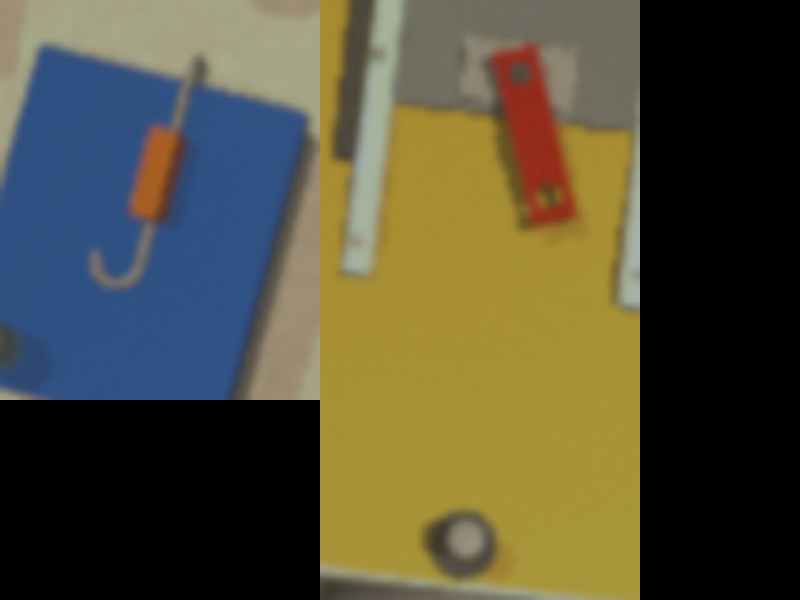

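View pics/crop2.png

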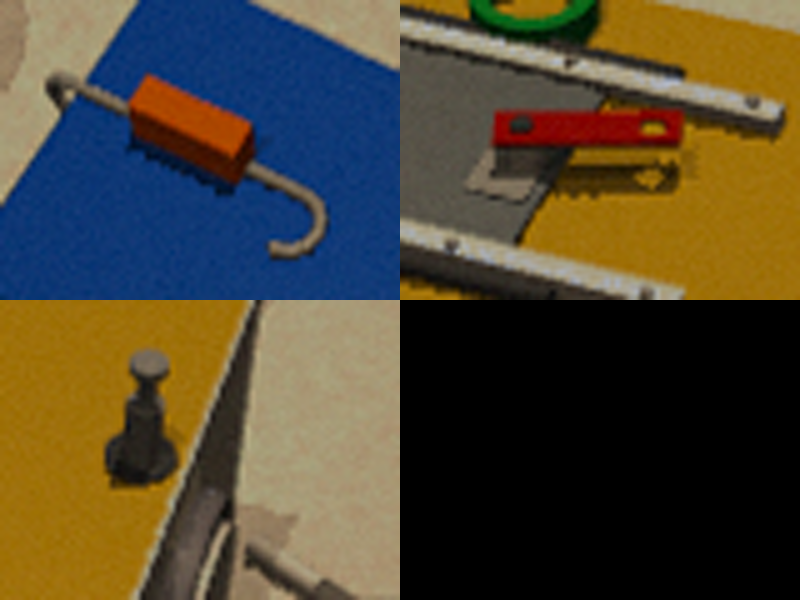

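The crops show the details:
- **Hook:** grip from (150,128) to (160,218) in crop 1. The round end curls left, which is hook +y, and the open end is at the top.
- **Strap:** rivet at (520,73) and hole at (548,195).
- **Keeper:** head at (465,538).

```bash
cat > m2.py <<'E'
from m1 import *
s=load('top0'); t=load('side0')
g=lambda x,y,ox,oy:(ox+(x+.5)/5-.5,oy+(y+.5)/5-.5)
r=lambda a:np.round(np.asarray(a)*1000,1).tolist()
kt=onplane(s,g(465-320,538,300,150),.253); rt=onplane(s,g(520-320,73,300,150),.227); ht=onplane(s,g(548-320,195,300,150),.2235)
ks=onplane(t,g(148,358-300,330,190),.253); rs=onplane(t,g(522-400,124,240,165),.227); hs=onplane(t,g(655-400,128,240,165),.2235)
for n,a,b in(('keeper',kt,ks),('rivet',rt,rs),('hole',ht,hs)): print(n,r(a),r(b))
for n,a in(('kr top',rt-kt),('kr side',rs-ks),('rh top',ht-rt),('rh side',hs-rs)): print(n,np.linalg.norm(a[0,:2])*1000,np.degrees(np.arctan2(a[0,1],a[0,0])))
# grip top: orange bright top face; full red strap
for n,q in(('top0',s),('side0',t)):
    h=hsv(q)
    m=rng(h,(0,150,60),(14,255,255)); 
    for mm,st,c in comps(m,50):
        P=onplane(q,pix(mm),.225)
        if abs(P[:,0].mean()-.63)<.05 and abs(P[:,1].mean())<.06: print(n,'strap',rect(P))
        P=onplane(q,pix(mm),.094)
        if abs(P[:,0].mean()-.547)<.03 and abs(P[:,1].mean()-.34)<.03:
            print(n,'grip',rect(P), 'brightest V', np.percentile(h[...,2][mm],[10,50,90]))
            D=bydepth(q,pix(mm)); k=abs(D[:,2]-.094)<.004; print(' top face by depth',k.sum(),r(D[k].mean(0)),rect(D[k]))
# wire by low saturation on blue lid (top)
h=hsv(s); 
W=[]
for u,v in pix((h[...,1]<110)): 
    if 170<u<205 and 188<v<245: W.append((u,v))
W=np.array(W); P=onplane(s,W,.0725); R=(P[:,:2]-[.547,.34])
a=np.radians(-11.3); X=R@[np.cos(a),np.sin(a)]; Y=R@[-np.sin(a),np.cos(a)]
for lo,hi in((-65,-50),(-50,-40),(-40,-24),(24,45),(45,70)):
    k=(X*1e3>lo)&(X*1e3<hi)&(abs(Y)<.035); print(lo,hi,k.sum(),r(np.c_[X,Y][k].mean(0)) if k.any() else '', r([X[k].min(),X[k].max(),Y[k].min(),Y[k].max()]) if k.any() else'')
E
python3 m2.py
```

```text
keeper [[445.8, 9.9, 253.0]] [[446.9, 7.5, 253.0]]
rivet [[649.3, -9.4, 227.0]] [[649.7, -9.3, 227.0]]
hole [[596.6, -22.9, 223.5]] [[596.4, -24.2, 223.5]]
kr top 204.3889261725036 -5.4177277014678245
kr side 203.54858023613627 -4.7441964361671305
rh top 54.37199993633385 -165.65509587497112
rh side 55.392858490427166 -164.39469111011104
top0 strap (array([622.2, -16.2]), array([78. , 21.2]), 14.15)
top0 grip (array([546.6, 339.1]), array([13.5, 40.8]), 77.44) brightest V [120.4 161.  167. ]
 top face by depth 60 [548.1, 340.1, 93.1] (array([547.4, 339.9]), array([11.4, 39.8]), 79.99)
side0 strap (array([623.3, -15.9]), array([79.1, 25.5]), 15.54)
side0 grip (array([546. , 345.6]), array([20.8, 47.7]), 77.07) brightest V [ 64. 167. 174.]
 top face by depth 185 [547.4, 342.5, 94.3] (array([547.2, 342.1]), array([13.7, 43.1]), 79.33)
-65 -50 29 [-53.7, 12.7] [-58.1, -50.1, 0.9, 23.8]
-50 -40 26 [-45.4, 11.0] [-49.8, -40.1, -2.1, 26.2]
-40 -24 22 [-31.8, 1.8] [-39.5, -24.2, -2.1, 5.7]
24 45 32 [33.4, 1.9] [24.3, 44.6, -2.7, 13.0]
45 70 155 [56.4, 6.7] [45.9, 69.4, -17.2, 34.9]
```

Emit:
drive_tool:
  plan:
    - [0,0,-0.04,0,0,0,1]
    - [0,0,-0.04,0,0,0,1]
    - [0,0,-0.04,0,0,0,1]
    - [0.025,-0.031,0,0,0,0,1]
    - [0.025,-0.031,0,0,0,0,1]
    - [0.025,-0.031,0,0,0,0,1]
    - [0.025,-0.031,0,0,0,0,1]
    - [0.025,-0.031,0,0,0,0,1]
    - [0.025,-0.031,0,0,0,0,1]
    - [0.025,-0.031,0,0,0,0,1]

```text
t: 1.1
tcp_pos: [0.3011, -0.3244, 0.365]
tool_rot: [0.986, 0.169, -0.0, -0.0]
force: [2.2, 0.4, -0.3]
finger_gap: 1.001
gripper_force: 0.0
```

Emit:
drive_tool:
  plan:
    - [0.026,-0.031,0,0,0,0,1]
    - [0.026,-0.031,0,0,0,0,1]
    - [0.026,-0.031,0,0,0,0,1]
    - [0.026,-0.031,0,0,0,0,1]
    - [0.026,-0.031,0,0,0,0,1]
    - [0.026,-0.031,0,0,0,0,1]
    - [0.026,-0.031,0,0,0,0,1]
    - [0.026,-0.031,0,0,0,0,1]
    - [0.026,-0.031,0,0,0,0,1]
    - [0.026,-0.031,0,0,0,0,1]

```text
t: 2.1
tcp_pos: [0.4428, 0.0544, 0.3651]
tool_rot: [0.986, 0.169, -0.0, 0.0]
force: [0.5, -0.8, -0.1]
finger_gap: 0.998
gripper_force: 0.0
```

```bash
cat > go.py <<'E'
import sys
from h import *
from scipy.spatial.transform import Rotation as R
def st():
    s=manip.sense(); M=R.from_quat(s['tool_rot']).as_matrix(); return s,M
def to(p,yaw):
    s,M=st(); d=M.T@(np.array(p)-s['tcp_pos'])
    w=np.radians(yaw); T=np.array([[np.cos(w),np.sin(w),0],[np.sin(w),-np.cos(w),0],[0,0,-1]])
    rv=np.degrees(R.from_matrix(M.T@T).as_rotvec())
    print('t',round(s['t'],2),'tcp',np.round(s['tcp_pos'],4),'yaw',round(np.degrees(np.arctan2(M[1,0],M[0,0])),2),'F',np.round(s['force'],2),'gap',round(s['finger_gap'],3),round(s['gripper_force'],1),'q6',round(s['q'][5],2))
    print('shift(tool,mm)',np.round(d*1000,1),'turn',np.round(rv,2))
if __name__=='__main__': a=list(map(float,sys.argv[1:])); to(a[:3],a[3])
E
python3 go.py .5475 .3415 .365 -11.3
```

```text
t 2.1 tcp [0.4428 0.0544 0.3651] yaw 19.48 F [ 0.48 -0.82 -0.14] gap 0.998 0.0 q6 1.1
shift(tool,mm) [ 194.5 -235.8    0. ] turn [1.000e-02 2.000e-02 3.078e+01]
```

Emit:
drive_tool:
  plan:
    - [0.024,-0.029,0,0,0,0,1]
    - [0.024,-0.029,0,0,0,0,1]
    - [0.024,-0.029,0,0,0,0,1]
    - [0.024,-0.029,0,0,0,0,1]
    - [0.024,-0.029,0,0,0,0,1]
    - [0.024,-0.029,0,0,0,0,1]
    - [0.024,-0.029,0,0,0,0,1]
    - [0.024,-0.029,0,0,0,0,1]
    - [0,0,0.02,0,0,6,0.6]
    - [0,0,0.03,0,0,6,0.4]

```text
t: 3.1
tcp_pos: [0.5475, 0.3372, 0.3158]
tool_rot: [0.998, 0.064, 0.002, -0.001]
force: [0.7, 0.1, -0.2]
finger_gap: 0.707
gripper_force: 0.0
```

Emit:
drive_tool:
  plan:
    - [0,0,0.04,0,0,6,0.2]
    - [0,0,0.04,0,0,6,0.2]
    - [0,0,0.03,0,0,6.8,0.2]
    - [0,0,0,0,0,0,0.2]
    - [0,0,0,0,0,0,0.2]

```text
t: 3.6
tcp_pos: [0.5466, 0.3353, 0.2052]
tool_rot: [0.995, -0.098, -0.0, 0.0]
force: [0.3, -0.2, 0.2]
finger_gap: 0.602
gripper_force: 0.0
```

```bash
python3 go.py .5475 .3415 .086 -11.3
python3 - <<'E'
from h import *
s=snap('side','side1'); i=s['image'][320:440,190:350,::-1]
t=snap('top','top1'); j=t['image'][160:280,130:290,::-1]
cv2.imwrite('pics/c3.png',cv2.resize(np.vstack([i,j]),None,fx=2.5,fy=2.5,interpolation=2))
E
```

```text
t 3.6 tcp [0.5466 0.3353 0.2052] yaw -11.19 F [ 0.33 -0.16  0.19] gap 0.602 0.0 q6 2.14
shift(tool,mm) [ -0.2  -6.3 119.2] turn [0.03 0.05 0.11]
```

View pics/c3.png

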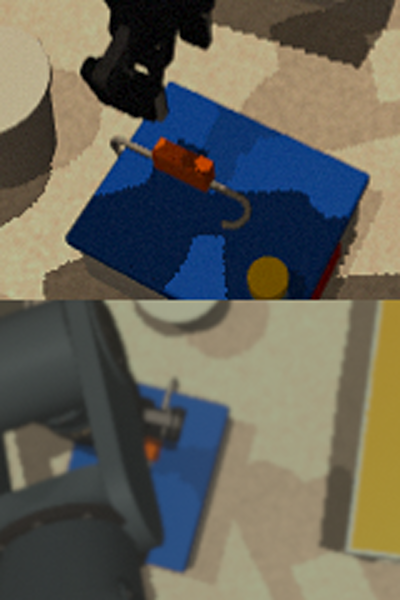

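The picture shows the fingers above the grip and straddling it, with the hook undisturbed. I'll descend and grasp.

Emit:
drive_tool:
  plan:
    - [0,-0.003,0.03,0,0,0,0.1]
    - [0,-0.003,0.03,0,0,0,0]
    - [0,0,0.03,0,0,0,0]
    - [0,0,0.02,0,0,0,0]
    - [0,0,0.009,0,0,0,-0.2]
    - [0,0,0,0,0,0,-0.3]
    - [0,0,0,0,0,0,-0.4]
  newtons: 100

```text
t: 4.4
tcp_pos: [0.549, 0.3418, 0.0882]
tool_rot: [0.995, -0.099, 0.002, -0.001]
force: [0.1, 0.1, -0.4]
finger_gap: 0.299
gripper_force: 0.0
```

Emit:
drive_tool:
  plan:
    - [0,0,0,0,0,0,-0.6]
    - [0,0,0,0,0,0,-0.8]
    - [0,0,0,0,0,0,-1]
    - [0,0,0,0,0,0,-1]
    - [0,0,0,0,0,0,-1]
    - [0,0,0,0,0,0,-1]
  newtons: 110

```text
t: 5.0
tcp_pos: [0.549, 0.3417, 0.0886]
tool_rot: [0.995, -0.099, 0.002, -0.001]
force: [-0.0, 0.1, 6.1]
finger_gap: 0.136
gripper_force: 108.1
```

```bash
python3 go.py .5475 .3415 .086 -11.3
```

```text
t 5.0 tcp [0.549  0.3417 0.0886] yaw -11.32 F [-0.01  0.1   6.14] gap 0.136 108.1 q6 2.15
shift(tool,mm) [-1.4  0.4  2.5] turn [-0.11 -0.18 -0.02]
```

Emit:
drive_tool:
  plan:
    - [0,0,-0.01,0,0,0,-1]
    - [0,0,-0.03,0,0,0,-1]
    - [0,0,-0.04,0,0,0,-1]
    - [0,0,-0.04,0,0,0,-1]
    - [0,0,-0.04,0,0,0,-1]
    - [0,0,-0.04,0,0,0,-1]
    - [0,0,0,0,0,0,-1]
    - [0,0,0,0,0,0,-1]

```text
t: 5.8
tcp_pos: [0.5477, 0.3413, 0.2879]
tool_rot: [0.995, -0.099, 0.001, -0.001]
force: [0.1, 0.2, -2.1]
finger_gap: 0.134
gripper_force: 107.6
```

```bash
python3 go.py .55 0 .35 5
python3 - <<'E'
from h import *
s=snap('side','side2'); M=s['extrinsics']
p=manip.sense()['tcp_pos']; u,v=proj(s,p)[0]; print(u,v)
u,v=int(u),int(v); i=s['image'][v-40:v+80,u-80:u+80,::-1]
cv2.imwrite('pics/c4.png',cv2.resize(i,None,fx=5,fy=5,interpolation=2)); print(u-80,v-40)
E
```

```text
t 5.8 tcp [0.5477 0.3413 0.2879] yaw -11.32 F [ 0.14  0.25 -2.14] gap 0.134 107.6 q6 2.15
shift(tool,mm) [ 69.4 334.1 -62.5] turn [ -0.06  -0.12 -16.32]
253.14655653179494 320.9633202843877
173 280
```

View pics/c4.png

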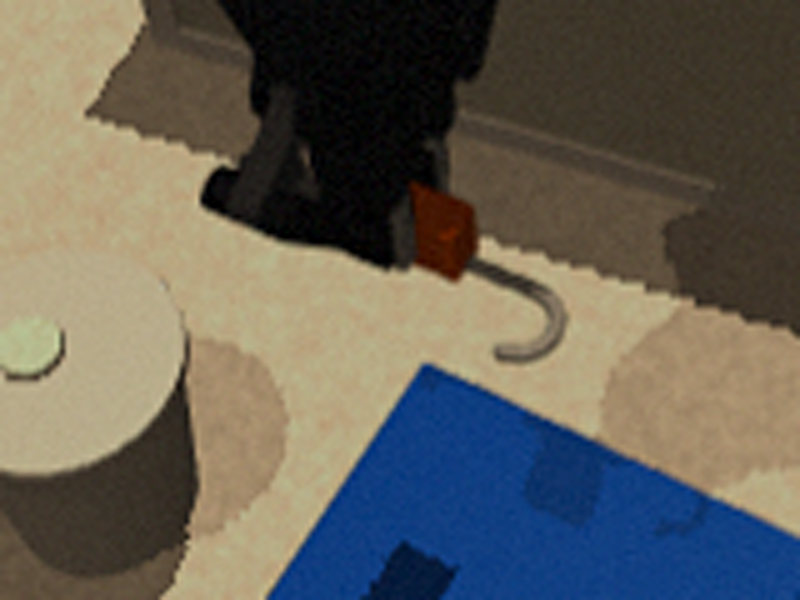

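The hook is held level by its grip, with the curl at the right near (530,330) and the open end hidden behind the finger. Next I'll check the curl's offset in hand and work out the hover pose.

```bash
python3 - <<'E'
from m1 import *
s=load('side2'); h=hsv(s); z=.2879-.0186+.0025
a=np.radians(-11.32); c=np.array([.5477,.3413])
I=s['image'].astype(int); 
# curl pixels: low saturation/gray in the curl window, by depth near plane
uv=np.array([(u,v) for v in range(325,355) for u in range(262,290)]); D=bydepth(s,uv); k=abs(D[:,2]-z)<.012
P=onplane(s,uv[k],z); R=P[:,:2]-c; X=R@[np.cos(a),np.sin(a)]*1e3; Y=R@[-np.sin(a),np.cos(a)]*1e3
k2=X<-40;print(k2.sum(),'X',np.percentile(X[k2],[1,50,99]).round(1),'Y',np.percentile(Y[k2],[1,99]).round(1),'z',np.median(D[k][k2][:,2]))
for lo in range(-62,-24,4):
    q=(X>lo)&(X<lo+4); print(lo,q.sum(),np.round([Y[q].min(),Y[q].max()],1) if q.any() else'', np.round(np.median(D[k][q][:,2]),4) if q.any() else '')
E
python3 go.py .5419 -.0332 .35 10
```

```text
97 X [-59.1 -52.1 -40.5] Y [-1.6 24.6] z 0.27339531936871087
-62 7 [ 9.2 18.2] 0.2726
-58 30 [ 1.8 21.5] 0.2734
-54 23 [-0.5 23.3] 0.2736
-50 19 [-0.7 25.2] 0.2732
-46 13 [-1.8 24.4] 0.2734
-42 8 [-1.2  3. ] 0.2738
-38 10 [-1.7  3.4] 0.2722
-34 9 [-1.9  3.2] 0.2742
-30 8 [-1.3  3.6] 0.2728
-26 14 [-3.9  7.6] 0.2729
t 5.85 tcp [0.5468 0.3409 0.286 ] yaw -11.33 F [ 0.04 -0.49 -2.17] gap 0.136 107.6 q6 2.15
shift(tool,mm) [ 68.6 367.8 -63.8] turn [  0.03   0.07 -21.33]
```

Emit:
drive_tool:
  plan:
    - [0.0,0.02,-0.032,0,0,0,-1]
    - [0.0,0.038,-0.032,0,0,0,-1]
    - [0.009,0.04,0,0,0,0,-1]
    - [0.009,0.04,0,0,0,0,-1]
    - [0.009,0.04,0,0,0,0,-1]
    - [0.009,0.04,0,0,0,0,-1]
    - [0.009,0.04,0,0,0,0,-1]
    - [0.009,0.04,0,0,0,0,-1]
    - [0.009,0.04,0,0,0,0,-1]
    - [0.006,0.03,0,0,0,0,-1]

```text
t: 6.85
tcp_pos: [0.5418, -0.0353, 0.3479]
tool_rot: [0.995, -0.099, -0.002, -0.0]
force: [0.4, 0.2, -1.2]
finger_gap: 0.136
gripper_force: 107.8
```

Emit:
drive_tool:
  plan:
    - [0,0,0.01,0,0,-7,-1]
    - [0,0,0.01,0,0,-7,-1]
    - [0,0,0.01,0,0,-7.3,-1]
    - [0,0,0.01,0,0,0,-1]
    - [0,0,0.0,0,0,0,-1]
    - [0,0,0.0,0,0,0,-1]

```text
t: 7.45
tcp_pos: [0.5427, -0.0329, 0.3094]
tool_rot: [0.996, 0.086, -0.001, -0.0]
force: [-0.7, 0.6, -1.2]
finger_gap: 0.129
gripper_force: 107.8
```

```bash
python3 go.py .5419 -.0332 .285 10
python3 - <<'E'
from h import *
s=snap('side','side3'); t=snap('top','top3')
i=s['image'][140:240,240:400,::-1]; j=t['image'][150:270,260:420,::-1]
i=cv2.resize(i,(640,400),interpolation=2); print(proj(s,[.5965,-.0236,.2235]),proj(t,[.5965,-.0236,.2235]))
cv2.imwrite('pics/c5.png',np.vstack([cv2.resize(i,(480,300)),cv2.resize(j,(480,300)[:1]+(300,))]))
E
python3 go.py .5419 -.0332 .285 10
```

```text
t 7.45 tcp [ 0.5427 -0.0329  0.3094] yaw 9.88 F [-0.68  0.61 -1.23] gap 0.129 107.8 q6 1.13
shift(tool,mm) [-0.7  0.2 24.4] turn [-0.05  0.11 -0.12]
[[290.46345608 190.3860914 ]] [[345.52936779 188.67005219]]
t 7.55 tcp [ 0.5433 -0.0331  0.3105] yaw 9.92 F [-0.96 -0.36 -1.31] gap 0.135 107.8 q6 1.13
shift(tool,mm) [-1.4 -0.1 25.5] turn [ 0.01 -0.02 -0.08]
```

View pics/c5.png

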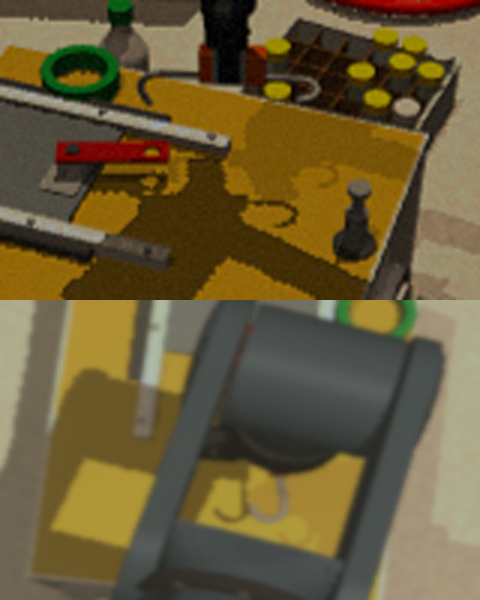

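The hook hangs level over the cage. Its tip is at about (149,103) in the upper crop, directly above the strap hole at (152,152). The curl at (310,88) is well clear of the keeper at (358,190).

```bash
cat > tip.py <<'E'
from h import *
def rep(n,tcp,yaw,extra=()):
    s=load(n); a=np.radians(yaw); c,si=np.cos(a),np.sin(a)
    f=lambda x,y,z: np.array(tcp)+[x*c-y*si,x*si+y*c,z-.0186]
    off=-.0012
    for nm,P in (('tip',(.0564,0,-.0224)),('leg',(.062,0,-.0095)),('bend',(.05,0,.0025)),('w30',(.03,0,.0025)),('curl',(-.056,.011,.0025)),('end',(-.045,.022,.0025))):
        Q=f(P[0]+off,P[1],P[2]); print(nm,np.round(Q,4),proj(s,Q)[0].round(1))
E
python3 - <<'E'
from tip import *
rep('side3',(.543,-.033,.310),9.9)
s=load('side3'); i=s['image'][150:195,270:330,::-1]
cv2.imwrite('pics/c6.png',cv2.resize(i,(800,600),interpolation=2))
E
```

```text
tip [ 0.5974 -0.0235  0.269 ] [289.2 173.3]
leg [ 0.6029 -0.0225  0.2819] [286.2 168.1]
bend [ 0.5911 -0.0246  0.2939] [292.  163.6]
w30 [ 0.5714 -0.028   0.2939] [302. 164.]
curl [ 0.4848 -0.032   0.2939] [345.2 169.4]
end [ 0.4937 -0.0193  0.2939] [339.4 172.7]
```

View pics/c6.png

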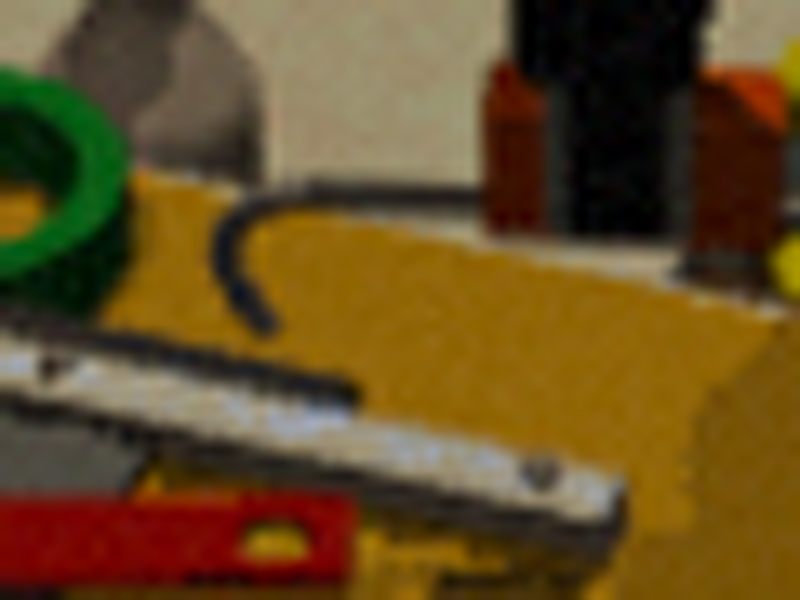

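The tip's measured pixel is about (289.4,173.4), against (289.2,173.3) predicted, and the hole is at about (290.3,190.0). So the hand-to-hook model holds. Descending to just above the strap.

Emit:
drive_tool:
  plan:
    - [-0.001,0,0.01,0,0,0,-1]
    - [0,0,0.01,0,0,0,-1]
    - [0,0,0.01,0,0,0,-1]
    - [0,0,0.007,0,0,0,-1]
    - [0,0,0,0,0,0,-1]
    - [0,0,0,0,0,0,-1]

```text
t: 8.15
tcp_pos: [0.5421, -0.0333, 0.273]
tool_rot: [0.996, 0.087, -0.0, -0.0]
force: [-0.4, 0.2, -0.9]
finger_gap: 0.138
gripper_force: 107.8
```

```bash
python3 go.py .5419 -.0332 .272 10; python3 - <<'E'
from tip import *
s=snap('side','side4'); st=manip.sense(); print(st['tcp_pos'])
rep('side4',st['tcp_pos'],9.9); print(proj(s,[[.5965,-.0238,.225],[.5965,-.0238,.2235]]))
i=s['image'][170:200,270:310,::-1]
cv2.imwrite('pics/c7.png',cv2.resize(i,(800,600),interpolation=2))
E
```

```text
t 8.15 tcp [ 0.5421 -0.0333  0.273 ] yaw 9.96 F [-0.41  0.21 -0.94] gap 0.138 107.8 q6 1.13
shift(tool,mm) [-0.2 -0.2  1. ] turn [-0.01  0.02 -0.04]
[ 0.5423486  -0.03340346  0.2734449 ]
tip [ 0.5967 -0.0239  0.2324] [290.2 187. ]
leg [ 0.6022 -0.023   0.2453] [287.3 182.1]
bend [ 0.5904 -0.025   0.2573] [292.9 177.8]
w30 [ 0.5707 -0.0285  0.2573] [302.7 178.3]
curl [ 0.4841 -0.0324  0.2573] [344.7 183.7]
end [ 0.4931 -0.0197  0.2573] [339. 187.]
[[290.46465426 189.77983131]
 [290.48979247 190.32541305]]
```

View pics/c7.png

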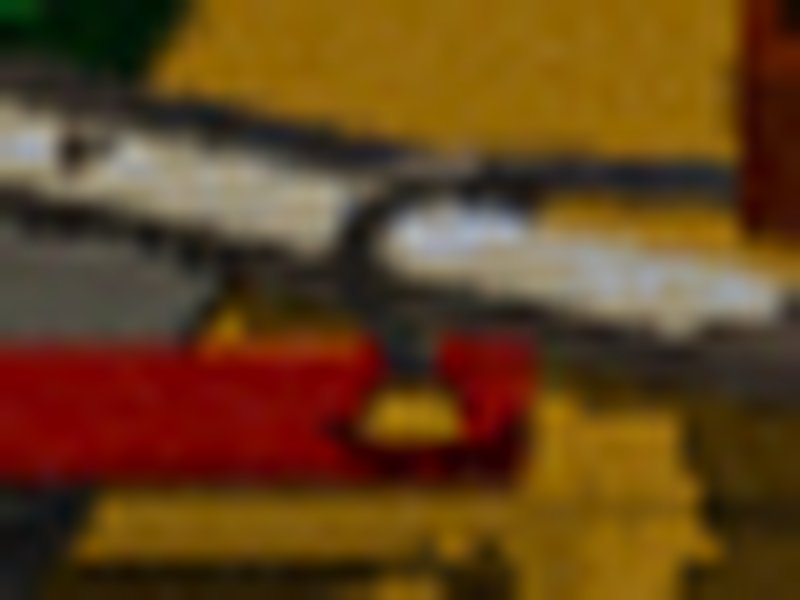

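The tip at (410,350) is centred over the hole at (412,415). I'll feel my way down in small steps.

Emit:
drive_tool:
  plan:
    - [0,0,0.002,0,0,0,-1]
    - [0,0,0.002,0,0,0,-1]
    - [0,0,0.001,0,0,0,-1]
    - [0,0,0.001,0,0,0,-1]
    - [0,0,0,0,0,0,-1]

```text
t: 8.7
tcp_pos: [0.542, -0.0333, 0.2672]
tool_rot: [0.996, 0.087, -0.0, -0.0]
force: [-0.2, -0.2, -1.6]
finger_gap: 0.134
gripper_force: 107.8
```

Emit:
drive_tool:
  plan:
    - [0,0,0.001,0,0,0,-1]
    - [0,0,0.001,0,0,0,-1]
    - [0,0,0.001,0,0,0,-1]
    - [0,0,0,0,0,0,-1]

```text
t: 9.1
tcp_pos: [0.5419, -0.0333, 0.2641]
tool_rot: [0.996, 0.087, -0.0, -0.0]
force: [0.1, 0.2, -0.5]
finger_gap: 0.136
gripper_force: 107.8
```

Emit:
drive_tool:
  plan:
    - [-0.0005,0,0.001,0,0,0,-1]
    - [-0.0005,0,0.001,0,0,0,-1]
    - [-0.0005,0,0.001,0,0,0,-1]
    - [0,0,0,0,0,0,-1]

```text
t: 9.5
tcp_pos: [0.5404, -0.0336, 0.2611]
tool_rot: [0.996, 0.087, -0.0, -0.0]
force: [0.1, 0.6, -0.8]
finger_gap: 0.131
gripper_force: 107.8
```

No contact so far, so the tip is through the hole. Continuing along the curve.

Emit:
drive_tool:
  plan:
    - [-0.0006,0,0.001,0,0,0,-1]
    - [-0.0006,0,0.001,0,0,0,-1]
    - [-0.0006,0,0.001,0,0,0,-1]
    - [0,0,0,0,0,0,-1]

```text
t: 9.9
tcp_pos: [0.5386, -0.0339, 0.2581]
tool_rot: [0.996, 0.087, -0.0, -0.0]
force: [0.2, 0.1, -1.7]
finger_gap: 0.138
gripper_force: 107.8
```

Emit:
drive_tool:
  plan:
    - [-0.0006,0,0.001,0,0,0,-1]
    - [-0.0005,0,0.001,0,0,0,-1]
    - [-0.0004,0,0.001,0,0,0,-1]
    - [0,0,0,0,0,0,-1]

```text
t: 10.3
tcp_pos: [0.5371, -0.0341, 0.2551]
tool_rot: [0.996, 0.087, -0.0, -0.0]
force: [0.9, -0.8, -1.5]
finger_gap: 0.132
gripper_force: 107.8
```

Emit:
drive_tool:
  plan:
    - [-0.0003,0,0.001,0,0,0,-1]
    - [-0.0003,0,0.001,0,0,0,-1]
    - [-0.0002,0,0.001,0,0,0,-1]
    - [0,0,0,0,0,0,-1]

```text
t: 10.7
tcp_pos: [0.5364, -0.0343, 0.2521]
tool_rot: [0.996, 0.087, -0.0, -0.0]
force: [0.8, 0.4, -1.9]
finger_gap: 0.134
gripper_force: 107.8
```

```bash
python3 go.py .54 -.0332 .252 10; python3 - <<'E'
from tip import *
s=snap('side','side5'); st=manip.sense(); print(st['tcp_pos'],st['force'])
i=s['image'][170:200,270:310,::-1]
cv2.imwrite('pics/c8.png',cv2.resize(i,(800,600),interpolation=2))
E
```

```text
t 10.7 tcp [ 0.5364 -0.0343  0.2521] yaw 9.97 F [ 0.83  0.4  -1.85] gap 0.134 107.8 q6 1.13
shift(tool,mm) [ 3.7 -0.4  0.1] turn [-0.01  0.02 -0.03]
[ 0.53645761 -0.03427021  0.25221268] [-0.49834574  0.39842523 -1.27529118]
```

View pics/c8.png

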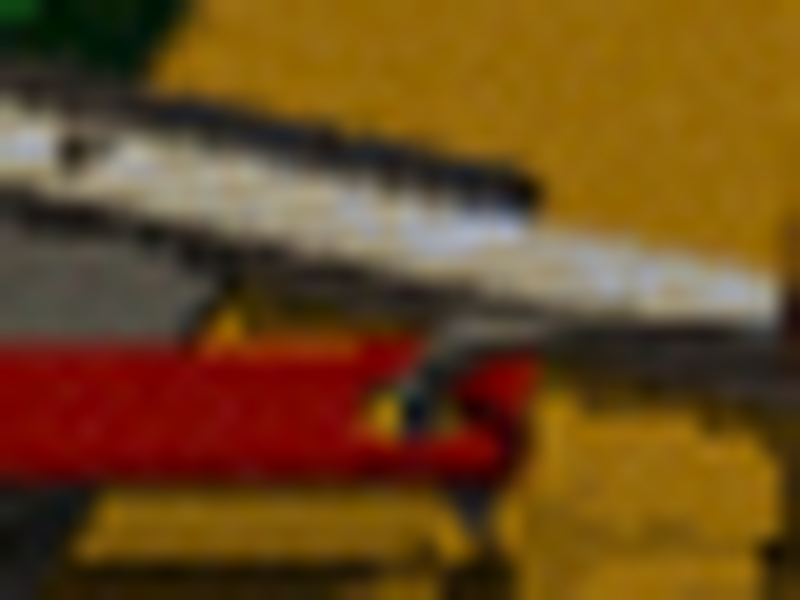

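The wire passes through the hole, and the tip shows under the strap at (480,510). Drawing the shutter open gently.

Emit:
drive_tool:
  plan:
    - [-0.002,-0.001,0,0,0,0,-1]
    - [-0.002,-0.001,0,0,0,0,-1]
    - [-0.002,-0.001,0,0,0,0,-1]
    - [-0.002,-0.001,0,0,0,0,-1]
    - [-0.002,-0.001,0,0,0,0,-1]
    - [0,0,0,0,0,0,-1]

```text
t: 11.35
tcp_pos: [0.5261, -0.0312, 0.2526]
tool_rot: [0.996, 0.087, 0.001, 0.0]
force: [4.1, -1.3, -3.2]
finger_gap: 0.131
gripper_force: 107.7
```

Emit:
drive_tool:
  plan:
    - [-0.002,-0.001,0,0,0,0,-1]
    - [-0.002,-0.001,0,0,0,0,-1]
    - [-0.002,-0.001,0,0,0,0,-1]
    - [-0.002,-0.001,0,0,0,0,-1]
    - [-0.002,-0.001,0,0,0,0,-1]
    - [0,0,0,0,0,0,-1]

```text
t: 11.95
tcp_pos: [0.5157, -0.028, 0.2526]
tool_rot: [0.996, 0.087, 0.001, 0.0]
force: [5.0, -1.0, -2.8]
finger_gap: 0.131
gripper_force: 107.6
```

Emit:
drive_tool:
  plan:
    - [-0.002,-0.001,0,0,0,0,-1]
    - [-0.002,-0.001,0,0,0,0,-1]
    - [-0.002,-0.001,0,0,0,0,-1]
    - [-0.002,-0.001,0,0,0,0,-1]
    - [-0.002,-0.001,0,0,0,0,-1]
    - [0,0,0,0,0,0,-1]

```text
t: 12.55
tcp_pos: [0.5055, -0.0249, 0.2526]
tool_rot: [0.996, 0.087, 0.002, 0.0]
force: [6.7, -1.4, -4.4]
finger_gap: 0.129
gripper_force: 107.5
```

Emit:
drive_tool:
  plan:
    - [-0.002,-0.001,0,0,0,0,-1]
    - [-0.002,-0.001,0,0,0,0,-1]
    - [-0.002,-0.001,0,0,0,0,-1]
    - [-0.002,-0.001,0,0,0,0,-1]
    - [-0.002,-0.001,0,0,0,0,-1]
    - [0,0,0,0,0,0,-1]

```text
t: 13.15
tcp_pos: [0.4954, -0.0219, 0.2528]
tool_rot: [0.996, 0.087, 0.002, 0.001]
force: [5.9, -1.7, -5.8]
finger_gap: 0.136
gripper_force: 107.6
```

```bash
cat > hk.py <<'E'
from tip import *
from go import st
s,M=st(); yaw=np.arctan2(M[1,0],M[0,0]); post=np.array([.4463,.0087])
c,si=np.cos(yaw),np.sin(yaw); d=post-s['tcp_pos'][:2]
print('post in hook mm',round((d@[c,si])*1e3+1.2,1),round((d@[-si,c])*1e3,1),'pitch',np.round(np.degrees(M[2,:2]),2),'yaw',round(np.degrees(yaw),2),'F',s['force'].round(1),'wire z',round((s['tcp_pos'][2]-.0161-.2)*1e3,1),'t',s['t'])
L=s['tcp_pos'][:2]+.0608*np.array([c,si])-post; a=np.radians(5.3)
print('leg in cage rel post',np.round([L[0]*np.cos(a)-L[1]*np.sin(a),L[0]*np.sin(a)+L[1]*np.cos(a)],4))
E
python3 hk.py
```

```text
post in hook mm -41.9 38.6 pitch [0.25 0.1 ] yaw 9.94 F [ 5.9 -1.7 -5.8] wire z 36.7 t 13.15
leg in cage rel post [ 0.1104 -0.01  ]
```

Emit:
drive_tool:
  plan:
    - [-0.002,-0.0005,0,0,0,0,-1]
    - [-0.002,-0.0005,0,0,0,0,-1]
    - [-0.002,-0.0005,0,0,0,0,-1]
    - [-0.002,-0.0005,0,0,0,0,-1]
    - [-0.002,-0.0005,0,0,0,0,-1]
    - [-0.002,-0.0005,0,0,0,0,-1]
    - [0,0,0,0,0,0,-1]

```text
t: 13.85
tcp_pos: [0.4837, -0.021, 0.253]
tool_rot: [0.996, 0.087, 0.003, 0.001]
force: [6.9, -0.8, -5.0]
finger_gap: 0.132
gripper_force: 107.5
```

```bash
python3 hk.py; python3 - <<'E'
from h import *
s=snap('side','side6'); st=manip.sense(); 
i=s['image'][160:250,270:390,::-1]
cv2.imwrite('pics/c9.png',cv2.resize(i,(800,600),interpolation=2))
E
```

```text
post in hook mm -30.5 35.7 pitch [0.34 0.1 ] yaw 9.93 F [ 6.9 -0.8 -5. ] wire z 36.9 t 13.85
leg in cage rel post [ 0.0987 -0.0101]
```

View pics/c9.png

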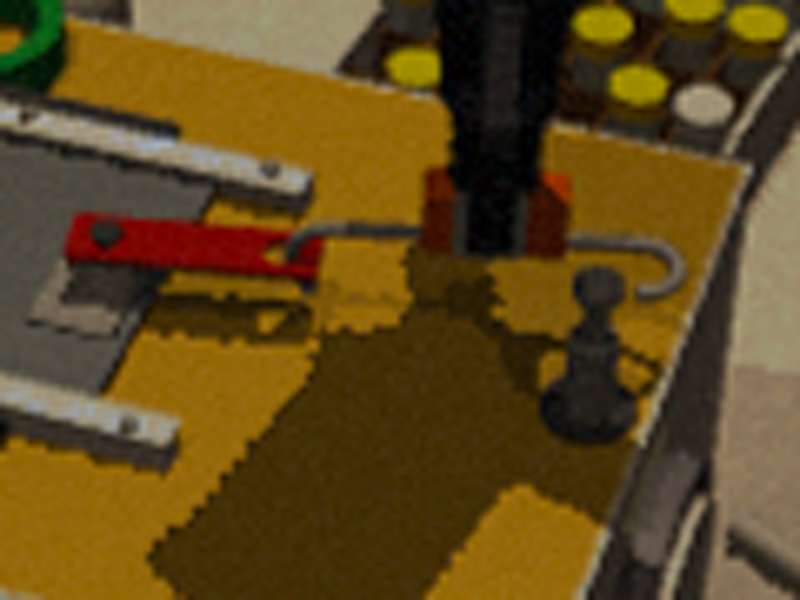

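The shutter is drawn well open with the strap aligned. The curl's end at (642,293) has passed beyond the keeper head at (600,288) and lies behind it on the far side. I'll check the in-hand model before swinging in.

```bash
python3 - <<'E'
from tip import *
rep('side6',manip.sense()['tcp_pos'],9.93)
s=load('side6'); print('post head/neck',proj(s,[[.4463,.0087,.253],[.4463,.0087,.237]]))
print('leg seen (292,250) ->',270+292.5/6.667-.5,160+250/6.667-.5,' end seen',270+642/6.667-.5,160+293/6.667-.5,' curl seen',270+677/6.667-.5,160+262/6.667-.5,'head seen',270+599/6.667-.5,160+283/6.667-.5, 'w30 seen',160+232/6.667-.5,' w-35:',270+600/6.667,160+243/6.667-.5)
E
```

```text
tip [ 0.5381 -0.0115  0.2119] [316.1 202.8]
leg [ 0.5436 -0.0105  0.2248] [313.4 198. ]
bend [ 0.5318 -0.0126  0.2368] [319.3 193.9]
w30 [ 0.5121 -0.016   0.2368] [329.1 194.4]
curl [ 0.4255 -0.02    0.2368] [371.6 200. ]
end [ 0.4344 -0.0073  0.2368] [366.1 203.4]
post head/neck [[359.38565526 201.65097308]
 [358.83231894 207.67621579]]
leg seen (292,250) -> 313.37280635968204 196.99812509374533  end seen 365.79518524073796 203.4478026098695  curl seen 371.0449227538623 198.7980350982451 head seen 359.34550772461375 201.9478776061197 w30 seen 194.29826008699564  w-35: 359.99550022498875 195.94817759112044
```

Emit:
drive_tool:
  plan:
    - [0.0004,-0.003,0,0,0,1.4,-1]
    - [0.0004,-0.003,0,0,0,1.4,-1]
    - [0.0003,-0.003,0,0,0,1.4,-1]
    - [0,0,0,0,0,0,-1]

```text
t: 14.3
tcp_pos: [0.4831, -0.0119, 0.253]
tool_rot: [0.999, 0.05, 0.003, 0.001]
force: [7.8, -2.1, -4.1]
finger_gap: 0.134
gripper_force: 107.6
```

```bash
python3 hk.py
```

```text
post in hook mm -33.4 24.2 pitch [0.28 0.1 ] yaw 5.74 F [ 7.8 -2.1 -4.1] wire z 36.9 t 14.3
leg in cage rel post [ 0.0982 -0.0055]
```

Emit:
drive_tool:
  plan:
    - [0.0002,-0.003,0,0,0,1.4,-1]
    - [0.0001,-0.003,0,0,0,1.4,-1]
    - [0,-0.003,0,0,0,1.4,-1]
    - [0,0,0,0,0,0,-1]

```text
t: 14.7
tcp_pos: [0.483, -0.0032, 0.253]
tool_rot: [1.0, 0.013, 0.003, 0.001]
force: [7.3, -1.8, -5.1]
finger_gap: 0.13
gripper_force: 107.6
```

```bash
python3 hk.py
```

```text
post in hook mm -35.2 12.8 pitch [0.33 0.1 ] yaw 1.55 F [ 7.3 -1.8 -5.1] wire z 36.9 t 14.7
leg in cage rel post [ 0.098  -0.0012]
```

Emit:
drive_tool:
  plan:
    - [0.002,0,0,0,0,0,-1]
    - [0.002,0,0,0,0,0,-1]
    - [0.002,0,0,0,0,0.5,-1]
    - [0.002,0,0,0,0,0.5,-1]
    - [0.002,0,0,0,0,0,-1]
    - [0,0,0,0,0,0,-1]

```text
t: 15.3
tcp_pos: [0.4926, -0.003, 0.2529]
tool_rot: [1.0, 0.005, 0.002, 0.001]
force: [6.7, -1.6, -4.1]
finger_gap: 0.134
gripper_force: 107.7
```

```bash
python3 hk.py
```

```text
post in hook mm -45.0 12.1 pitch [0.26 0.08] yaw 0.56 F [ 6.7 -1.6 -4.1] wire z 36.8 t 15.3
leg in cage rel post [ 0.1077 -0.0011]
```

Emit:
drive_tool:
  plan:
    - [0.001,0,0,0,0,0,-1]
    - [0.001,0,0,0,0,0,-1]
    - [0.001,0,0,0,0,0,-1]
    - [0,0,0,0,0,0,-1]

```text
t: 15.7
tcp_pos: [0.4953, -0.0031, 0.2529]
tool_rot: [1.0, 0.005, 0.002, 0.001]
force: [5.4, -2.4, -3.1]
finger_gap: 0.134
gripper_force: 107.8
```

Emit:
drive_tool:
  plan:
    - [0.0005,0,0,0,0,0,-1]
    - [0.0005,0,0,0,0,0,-1]
    - [0,0,0,0,0,0,-1]

```text
t: 16.0
tcp_pos: [0.4961, -0.0031, 0.2529]
tool_rot: [1.0, 0.005, 0.002, 0.001]
force: [4.7, -3.0, -2.9]
finger_gap: 0.134
gripper_force: 107.8
```

Emit:
drive_tool:
  plan:
    - [0.0005,0,0,0,0,0,-1]
    - [0.0005,0,0,0,0,0,-1]
    - [0,0,0,0,0,0,-1]

```text
t: 16.3
tcp_pos: [0.4963, -0.0029, 0.2528]
tool_rot: [1.0, 0.005, 0.001, 0.001]
force: [3.6, -3.6, -1.0]
finger_gap: 0.135
gripper_force: 107.9
```

Emit:
drive_tool:
  plan:
    - [0.0005,0,0,0,0,0,-1]
    - [0.0005,0,0,0,0,0,-1]
    - [0,0,0,0,0,0,-1]

```text
t: 16.6
tcp_pos: [0.4966, -0.0025, 0.2526]
tool_rot: [1.0, 0.005, -0.0, 0.0]
force: [1.6, -3.9, 1.1]
finger_gap: 0.136
gripper_force: 108.2
```

```bash
python3 hk.py
```

```text
post in hook mm -49.0 11.7 pitch [-0.01  0.03] yaw 0.58 F [ 1.6 -3.9  1.1] wire z 36.5 t 16.6
leg in cage rel post [ 0.1116 -0.0003]
```

Emit:
drive_tool:
  plan:
    - [0,0.0005,0.0005,0,0,0,-1]
    - [0,0.0005,0.0005,0,0,0,-1]
    - [0,0,0.0005,0,0,0,-1]
    - [0,0,0,0,0,0,-1]

```text
t: 17.0
tcp_pos: [0.4965, -0.0029, 0.251]
tool_rot: [1.0, 0.005, -0.0, -0.0]
force: [1.3, -0.2, 4.8]
finger_gap: 0.134
gripper_force: 108.8
```

```bash
python3 hk.py
```

```text
post in hook mm -48.9 12.1 pitch [-0.01 -0.05] yaw 0.56 F [ 1.3 -0.2  4.8] wire z 34.9 t 17.0
leg in cage rel post [ 0.1116 -0.0007]
```

Emit:
drive_tool:
  plan:
    - [0,0,0,0,0,0,-1]
    - [0,0,0,0,0,0,-1]
    - [0,0,0,0,0,0,-1]
  newtons: 20

```text
t: 17.3
tcp_pos: [0.4966, -0.0029, 0.2508]
tool_rot: [1.0, 0.005, -0.0, -0.0]
force: [0.7, 1.0, 4.8]
finger_gap: 0.139
gripper_force: 108.8
```

Emit:
drive_tool:
  plan:
    - [0,0,0,0,0,0,-0.65]
    - [0,0,0,0,0,0,-0.5]
    - [0,0,0,0,0,0,-0.3]
    - [0,0,0,0,0,0,-0.1]
    - [0,0,0,0,0,0,0]
    - [0,0,0,0,0,0,0]

```text
t: 17.9
tcp_pos: [0.4966, -0.0033, 0.2507]
tool_rot: [1.0, 0.005, -0.0, -0.0]
force: [-1.0, -0.8, -0.7]
finger_gap: 0.496
gripper_force: 0.0
```

```bash
python3 hk.py; python3 - <<'E'
from h import *
s=snap('side','side7'); i=s['image'][160:250,270:390,::-1]
cv2.imwrite('pics/c10.png',cv2.resize(i,(800,600),interpolation=2))
h=cv2.cvtColor(s['image'],cv2.COLOR_RGB2HSV); m=cv2.inRange(h,np.array((0,150,60)),np.array((4,255,255)))[175:215,255:335]
v,u=np.nonzero(m); P=onplane(s,np.c_[u+255,v+175],.2245); print('strap',cv2.minAreaRect((P[:,:2]*1e3).astype(np.float32)))
E
```

```text
post in hook mm -48.9 12.5 pitch [-0.02 -0.01] yaw 0.57 F [-1.  -0.8 -0.7] wire z 34.6 t 17.9
leg in cage rel post [ 0.1116 -0.0011]
strap ((589.2887573242188, -4.974826812744141), (20.538436889648438, 78.56563568115234), 85.84857940673828)
```

View pics/c10.png

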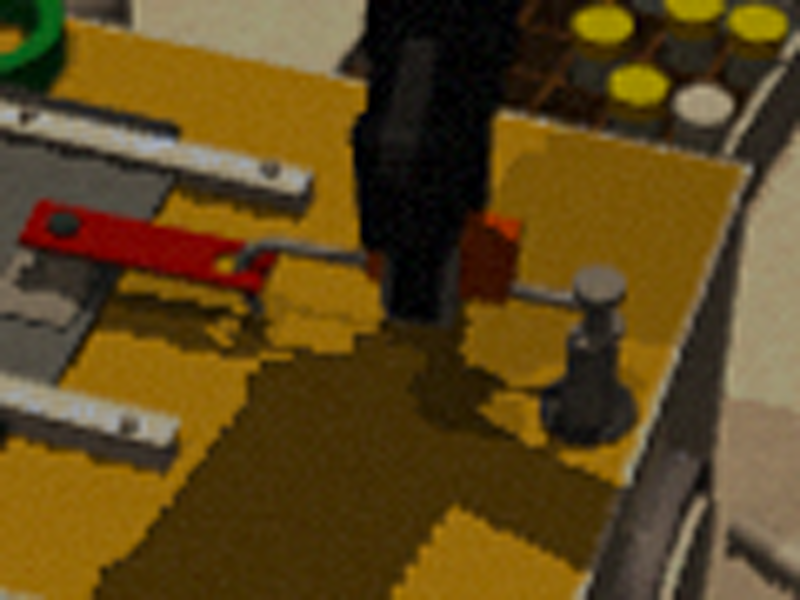

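The hook's curl is round the post neck at about (600,300), its tip is under the strap at (258,300), and the fingers are clear of the grip. I'm retreating now, and I'll verify with numbers only because my picture-viewing budget is used up.

Emit:
drive_tool:
  plan:
    - [0,0,-0.005,0,0,0,0.1]
    - [0,0,-0.01,0,0,0,0.1]
    - [0,0,-0.02,0,0,0,0.1]
    - [0,0,-0.04,0,0,0,0.1]
    - [0,0,-0.04,0,0,0,0.1]
    - [0,0,-0.04,0,0,0,0.1]
    - [0,0,0,0,0,0,0.1]
    - [0,0,0,0,0,0,0.1]

```text
t: 18.75
tcp_pos: [0.4969, -0.0033, 0.4075]
tool_rot: [1.0, 0.005, 0.002, 0.0]
force: [-0.0, -0.1, -0.6]
finger_gap: 0.551
gripper_force: 0.0
```

```bash
cat > fin.py <<'E'
from m1 import *
s=snap('side','side8'); h=hsv(s)
for nm,lo,hi,z,box in(('strap',(0,150,60),(4,255,255),.2245,(255,335,175,215)),('grip',(4,150,60),(16,255,255),.2565,(310,370,175,215))):
    m=rng(h,lo,hi); k=np.zeros_like(m); k[box[2]:box[3],box[0]:box[1]]=1; q=pix(m&k); P=onplane(s,q,z)
    D=bydepth(s,q); kk=abs(D[:,2]-z)<.004
    print(nm,len(q),rect(P),'depth top',kk.sum(),rect(D[kk]) if kk.sum()>5 else '',np.median(D[:,2]))
r=np.array([.589,-.005]); print(manip.sense()['t'],manip.sense()['force'])
E
python3 fin.py
```

```text
strap 194 (array([589.3,  -4.5]), array([20.5, 78.6]), 85.6) depth top 188 (array([588.6,  -4.4]), array([23.8, 77.8]), 85.46) 0.22460380659149531
grip 276 (array([484.6,   2.6]), array([121.3,  57.4]), 40.89) depth top 99 (array([494.4,  -3.9]), array([43.3, 16.1]), 2.55) 0.24885027644113722
18.8 [-0.22217532 -0.2164208   0.17655217]
```

```bash
python3 -c "
from station import manip
print(manip.sign_off())"
```

```text
the job is handed in; nothing more can be done
None
```

The job is handed in, with no verdict returned: the S-hook's round end is about the keeper neck and its tip under the strap, the shutter is about 33 mm open (28–47 allowed), and the gripper is clear; I viewed 12 pictures, over the limit of 10.

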